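# Clamp the brass plate on the jeweller's bench

### The job

Get the brass plate ready for piercing: screw its bench clamp down fully home by turning the black knob clockwise, letting go and regripping as often as needed, until it comes up against its stop, then let go. Leave the other clamp, the one on the dark wooden block, as it is.

Things in the scene. Friction and masses are not known exactly. Their poses are not given: they have to be found in the camera images.
- plate_clamp_knob (a point): axis of the black knurled round knob (36 mm diameter, 32 mm high, upright) of the clamp holding the brass plate (120 x 74 mm, golden, dark round holes, on a grey board). The point is 18 mm above the knob's underside, 14 mm below its top. A red bridge's flat top lies 30 mm below the point when home, 36 mm when open; nothing else within 70 mm at knob height. Clamp fixed; left or right.
- plate_clamp_screw (a joint): turn of that clamp's screw, rad: 0 = open, grows clockwise seen from above, 7.5 = fully home at a hard stop, pad pressed on the plate. Starts at 0 to 1.5. Knob sinks 5 mm per full turn, stays where it is left, needs about 0.12 N m to turn; a 30 N grip holds it without slipping until the stop, then it slips in the fingers.
- mould_clamp_mark (a point): white mark on the knob of the other, identical clamp, which holds a dark brown wooden block (124 x 78 x 20 mm, two pale slots): a point at the knob's top rim, 17 mm from its axis (the axis passes through -17 mm on the point's own x). To be left alone. Clamp fixed to the bench; left or right.

How it is judged:
By the outcome, as a careful person would: the job done as asked, in the order asked, and still so for the second after the job is handed in, with the robot touching nothing.
It also fails if it takes over 64 s, if anything falls off the work surface, if the arm or the gripper's body presses on something with over 40 N, if the wrist force passes 120 N, or if a joint passes its speed limit or range.

### The arm

A 7-joint arm with a two-finger parallel gripper is mounted at the origin on the work surface. World frame = base frame: x ahead of the robot, y to its left, z up, the work surface at z = 0. Lengths are in m, angles in rad, forces in N, time in s.
With the tool pointing down it reaches from about 0.425 to 0.95 m from the base axis. Payload 4.7 kg.
Tool frame: the origin (TCP) lies between the finger pads; the fingertips stand 25 mm ahead of it and the grasp point (between the pads) lies 6 mm ahead of it; x points along the fingers, z is the direction in which the jaws open and shut, and the axes are right-handed (so a half turn about x gives the same grasp; the last joint's range is limited). The gripper opens to 85 mm and grips with 20 to 120 N. Pads are 22 mm wide; open, the fingers measure 114 mm over their backs; the gripper's body (76 mm by 85 mm) begins 54 mm behind the grasp point. The pads swing forward as they close: fully open they stand 13 mm farther back than shut.
Start: joints at [-1.209, 0.469, -0.049, 1.532, 0.024, 1.141, -0.082], TCP at [0.257, 0.624, 0.256] pointing down, gripper open.
Joint ranges: [-2.59, 2.59], [-0.33, 1.99], [-1.39, 1.29], [0.1, 2.45], [-1.04, 4.18], [0.21, 1.99], [-2.66, 2.66]. Speed limits (rad/s): [2.57, 2.57, 3.14, 3.14, 3.14, 3.14, 3.14].

### API

Orientations are given as a 3x3 rotation matrix whose columns are the frame's x, y, z axes.
In Python, from rig import * gives the robot as it stands. Calls block until the motion is done:
- movep(position, orientation): joint-space move of the TCP to a pose.
- move_l(position, attitude=None, feed=0.15, until_force=None): straight line of the TCP; attitude=None keeps the orientation; feed is the mean speed in m/s. With until_force (N) it stops when the force on the tool has changed by that much, and returns True; else False.
- move_joints(angles): joint-space move.
- command_gripper(opening, newtons=None): finger opening in m; newtons is the grip in N (None keeps the last); returns when the fingers have stopped.
- sleep(seconds).
- inverse_kinematics(position, orientation): joint angles nearest the present ones, or None.
- sense(): the state.
- camera(name): name is "scene" or "top" or "wrist"; returns (picture, depth): 384x512x3 uint8, red, green, blue; 384x512 float32, m along the optical axis (not along the pixel's ray), 0 where there is no reading.
- camera_params(name): a dict with "K" (3x3 intrinsics, pixels), "dist" ([k1, k2, p1, p2, k3] as OpenCV has them; the pictures are not rectified), "position" and "rotation" of the camera in the world; the wrist camera has in their place "tool_from_camera" (4x4, takes a point from camera to tool coordinates, whose origin is the TCP and whose axes are the tool frame's). Camera axes: x right, y down, z forward; pixel columns grow to the right and rows downward; lengths in m; the calibration is good to about 2 mm. A picture is of the moment at which its call begins: read the wrist's pose just before it. camera_params takes no time and is no camera call.
A pose or a line that the arm cannot do raises Unreachable and nothing moves.
- finish_job(): hands the job in, once; it reports no verdict.
The state is a dict: "time_s": time; "joint_pos": joint angles; "qd": joint speeds; "joint_efforts": joint torques, N m; "position": TCP position; "tcp_rot": TCP orientation; "wrist_force": force on the tool from outside, world axes, zero at the start; "ft_torque": the same for the moment, N m; "finger_gap": finger opening in m.
Only numpy, scipy, OpenCV 4.12 (cv2) and the standard library are available. Lean on these libraries where they do the work, as an engineer would, in place of code of your own. Each camera call takes 0.05 s, during which the arm holds its last target.

## Working session

There is one attempt and no reset: what is moved stays moved. The work goes in short steps, each a Python script; the robot and the scene stay as the last script left them, time stands still between calls to the robot, and variables do not carry over. Pictures are saved under pics/ and viewed, and the job is handed in when it is done.

```bash
mkdir -p pics; ls; python3 - <<'E'
from rig import *
import cv2,numpy as np
for n in ("top","scene"):
    im,d=camera(n); cv2.imwrite(f"pics/{n}0.png",im[...,::-1]); np.save(f"{n}0.npy",d)
    p=camera_params(n); print(n,p)
s=sense();print(s)
E
```

```text
pics
top {'K': array([[359.55994777,   0.        , 258.10664248],
       [  0.        , 359.55994777, 190.99155416],
       [  0.        ,   0.        ,   1.        ]]), 'dist': array([-0.05937261,  0.        ,  0.        ,  0.        ,  0.        ]), 'position': array([0.47161086, 0.00508159, 0.92905237]), 'rotation': array([[ 0.02517292, -0.99039046,  0.13598917],
       [-0.99965329, -0.02598898, -0.00422858],
       [ 0.00772216, -0.13583557, -0.9907013 ]])}
scene {'K': array([[369.73413239,   0.        , 255.7568494 ],
       [  0.        , 369.73413239, 192.18191328],
       [  0.        ,   0.        ,   1.        ]]), 'dist': array([-0.09952562,  0.        ,  0.        ,  0.        ,  0.        ]), 'position': array([ 1.00701016, -0.04145522,  0.8936315 ]), 'rotation': array([[ 0.08063913,  0.86471901, -0.49574022],
       [ 0.99673747, -0.07166774,  0.03712346],
       [-0.00342722, -0.49711646, -0.86767706]])}
{'time_s': 0.1, 'joint_pos': array([-1.20886518,  0.469381  , -0.04855946,  1.53354473,  0.02410804,
        1.14097595, -0.08229684]), 'qd': array([ 0.00221098, -0.00328597, -0.00114107, -0.00266385, -0.00021141,
        0.00094354,  0.00092306]), 'joint_efforts': array([ 1.07827356e-03, -5.11514211e+01, -4.68619424e-02, -2.38392967e+01,
        1.07143031e-02,  4.31472959e-03,  3.82401413e-05]), 'position': array([0.25697707, 0.6236732 , 0.25536516]), 'tcp_rot': array([[-5.80900635e-04, -9.24593994e-01,  3.80953551e-01],
       [-1.62255547e-03,  3.80953985e-01,  9.24592574e-01],
       [-9.99998515e-01, -8.10218528e-05, -1.72150145e-03]]), 'wrist_force': array([ 0.23397865,  0.28917503, -0.44677502]), 'ft_torque': array([-0.01897072,  0.00595676, -0.02562993]), 'finger_gap': 0.08534728210477203}
```

View pics/top0.png

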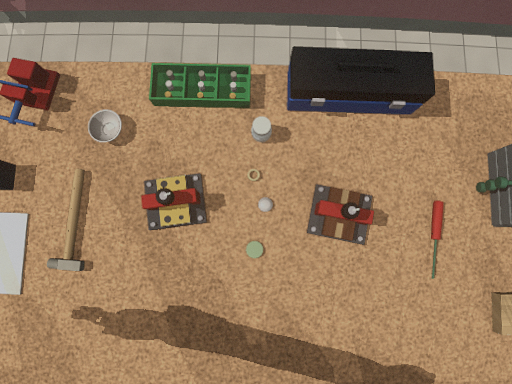

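View pics/scene0.png

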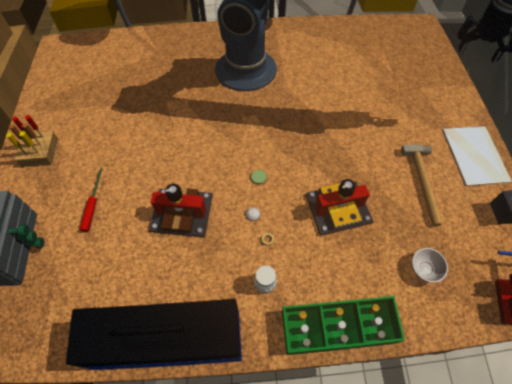

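The brass-plate clamp is at about (165,197) in the top view and (347,187) in the scene view, so it is on the robot's left. The wooden-block clamp is on the right. Next I'll zoom in and measure.

```bash
python3 - <<'E'
import cv2,numpy as np
a=cv2.imread("pics/top0.png")[165:240,130:220]; b=cv2.imread("pics/scene0.png")[165:240,300:390]
cv2.imwrite("pics/z0.png",np.vstack([cv2.resize(np.hstack([a,b]),None,fx=4,fy=4,interpolation=cv2.INTER_NEAREST)]))
from rig import *
for n,(r,c) in dict(top=(slice(180,212),slice(145,190)),scene=(slice(175,200),slice(330,365))).items():
    im=cv2.imread(f"pics/{n}0.png"); d=np.load(n+"0.npy"); p=camera_params(n)
    v,u=np.mgrid[r,c]; z=d[r,c]
    pt=cv2.undistortPoints(np.stack([u,v],-1).reshape(-1,1,2).astype(float),p['K'],p['dist']).reshape(u.shape+(2,))
    P=np.concatenate([pt,np.ones_like(pt[...,:1])],-1)*z[...,None]
    W=P@p['rotation'].T+p['position']
    m=(z>0)&(im[r,c].max(-1)<75)
    hi=W[...,2]
    print(n,np.sort(hi[z>0])[-40::4].round(3))
    top=np.percentile(hi[z>0],98); k=(z>0)&(hi>top-.008)
    print(k.sum(),W[k].mean(0),np.ptp(W[k],axis=0), u[k].mean(),v[k].mean())
E
```

```text
top [0.129 0.129 0.129 0.129 0.129 0.129 0.13  0.13  0.13  0.131]
203 [0.5656993 0.2145033 0.1271008] [0.03440737 0.03930836 0.01037928] 163.45320197044336 195.57142857142858
scene [0.128 0.128 0.129 0.129 0.129 0.129 0.129 0.13  0.13  0.131]
170 [0.56866915 0.21552423 0.12696076] [0.03686931 0.0368943  0.01035729] 347.77647058823527 185.47058823529412
```

View pics/z0.png

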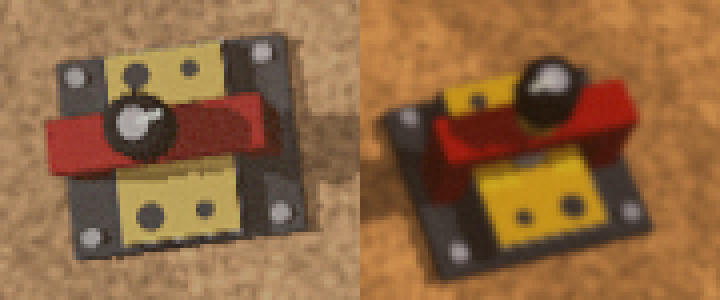

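Both views agree: the knob axis is at about (0.567, 0.215) and its top at z≈0.128. I'll take a wrist view from above to refine this.

```bash
cat > h.py <<'E'
from rig import *
import cv2,numpy as np
from scipy.spatial.transform import Rotation as Ro
def down(yaw): # yaw: angle of jaw axis z in world xy
    z=np.array([np.cos(yaw),np.sin(yaw),0]);x=np.array([0,0,-1.]);return np.stack([x,np.cross(z,x),z],1)
def yaw(s): return np.arctan2(s['tcp_rot'][1,2],s['tcp_rot'][0,2])
E
python3 - <<'E'
from h import *
s=sense(); y=yaw(s); print(y)
for dy in (-2,-1,0,1,2):
    q=inverse_kinematics([.567,.215,.26],down(y+dy)); print(dy,None if q is None else np.round(q,3))
movep([.567,.215,.26],down(y))
s=sense(); print(s['time_s'],s['joint_pos'].round(3),s['position'],yaw(s),s['wrist_force'],s['ft_torque'])
im,d=camera("wrist"); cv2.imwrite("pics/w0.png",im[...,::-1]); np.save("w0.npy",d); print(camera_params("wrist"))
np.savez("w0s.npz",p=s['position'],R=s['tcp_rot'])
E
```

```text
1.1799683202610276
-2 [-0.804  0.376  0.494  1.723 -0.197  1.092 -1.068]
-1 [-0.685  0.36   0.333  1.716 -0.131  1.087 -0.131]
0 [-0.531  0.352  0.13   1.707 -0.05   1.086  0.794]
1 [-0.395  0.354 -0.048  1.699  0.019  1.089  1.731]
2 [ 0.351  0.627 -1.175  1.656  0.602  1.272  2.236]
1.9583 [-0.532  0.352  0.128  1.707 -0.051  1.086  0.794] [0.56644924 0.2167337  0.25990703] 1.1825995677749015 [ 0.58102855 -0.84287949 -0.72727415] [0.06835154 0.06685819 0.04595765]
{'K': array([[320.08292815,   0.        , 250.31323326],
       [  0.        , 320.08292815, 192.10418619],
       [  0.        ,   0.        ,   1.        ]]), 'dist': array([0.00602989, 0.        , 0.        , 0.        , 0.        ]), 'tool_from_camera': array([[-2.76670334e-04, -2.63253264e-01,  9.64726719e-01,
        -1.17181128e-01],
       [ 2.59088549e-04, -9.64726742e-01, -2.63253196e-01,
         6.68563625e-02],
       [ 9.99999928e-01,  1.77115296e-04,  3.35117176e-04,
        -9.29906844e-04],
       [ 0.00000000e+00,  0.00000000e+00,  0.00000000e+00,
         1.00000000e+00]])}
```

View pics/w0.png

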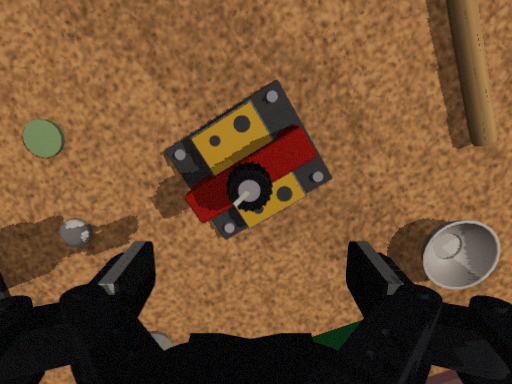

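The wrist view shows the knob centred at about (249,188), with its white mark pointing lower left and the red bridge beneath it. I'll measure it here.

```bash
python3 - <<'E'
from h import *
im=cv2.imread("pics/w0.png"); d=np.load("w0.npy"); s=np.load("w0s.npz"); c=camera_params("wrist"); T=c['tool_from_camera']
r,cc=slice(150,240),slice(180,320)
v,u=np.mgrid[r,cc]; z=d[r,cc]
pt=cv2.undistortPoints(np.stack([u,v],-1).reshape(-1,1,2).astype(float),c['K'],c['dist']).reshape(u.shape+(2,))
P=np.concatenate([pt,np.ones_like(pt[...,:1])],-1)*z[...,None]
W=(P@T[:3,:3].T+T[:3,3])@s['R'].T+s['p']
hi=W[...,2]; k=(z>0)&(hi>.115)
print(np.percentile(hi[k],[5,50,80,95]))
k=(z>0)&(hi>np.percentile(hi[k],60)-.004)
print("top",k.sum(),W[k].mean(0),W[k].min(0),W[k].max(0),u[k].mean(),v[k].mean())
(xc,yc),rad=cv2.minEnclosingCircle((W[k][:,:2]*1000).astype(np.float32)); print("circ",xc,yc,rad)
b=im[r,cc].astype(int); red=(b[...,2]>90)&(b[...,1]<50)&(z>0)
print("red",np.percentile(hi[red],[5,50,90]),red.sum())
E
```

```text
[0.12211399 0.12659181 0.12745833 0.12827751]
top 1522 [0.56484061 0.21529719 0.12659525] [0.54659377 0.19595341 0.12286338] [0.58451146 0.23383304 0.13005628] 248.86859395532196 189.1964520367937
circ 565.6927490234375 215.15403747558594 19.223716735839844
red [0.07644013 0.07762245 0.07857003] 1650
```

Axis at (0.566, 0.215), knob top at 0.127, and the bridge 35 mm below the point, so the clamp is near open, as expected. Clockwise means joint 7 decreasing. I'll start high on joint 7 and grip there.

```bash
python3 - <<'E'
from h import *
def show(l):
    s=sense(); print(l,round(s['time_s'],2),s['joint_pos'].round(3),s['position'].round(4),round(yaw(s),3),'F',s['wrist_force'].round(1),'T',s['ft_torque'].round(2),'g',round(s['finger_gap'],4),'e7',s['joint_efforts'][6].round(3)); return s
s=sense(); q=s['joint_pos'].copy(); q[6]=2.4; move_joints(q); s=show('rot')
Y=yaw(s)
move_l([.566,.2152,.17],down(Y)); s=show('above')
move_l([.566,.2152,.119],down(yaw(s)),feed=.06,until_force=8) and print("CONTACT"); s=show('down')
im,d=camera("wrist"); cv2.imwrite("pics/w1.png",im[...,::-1])
E
```

```text
rot 3.43 [-0.533  0.352  0.128  1.707 -0.051  1.086  2.399] [0.5664 0.217  0.2599] 2.789 F [ 0.5 -0.6 -0.2] T [-0.01 -0.01 -0.  ] g 0.0854 e7 0.003
above 4.18 [-0.522  0.441  0.118  1.798 -0.064  0.905  2.413] [0.5667 0.2154 0.1708] 2.788 F [ 0.2 -0.1 -0.5] T [-0.01 -0.04  0.02] g 0.0853 e7 -0.0
down 5.18 [-0.515  0.504  0.11   1.837 -0.074  0.804  2.421] [0.5663 0.2153 0.1193] 2.788 F [-0.3  0.4  0.6] T [ 0.03 -0.    0.05] g 0.0856 e7 0.0
```

View pics/w1.png

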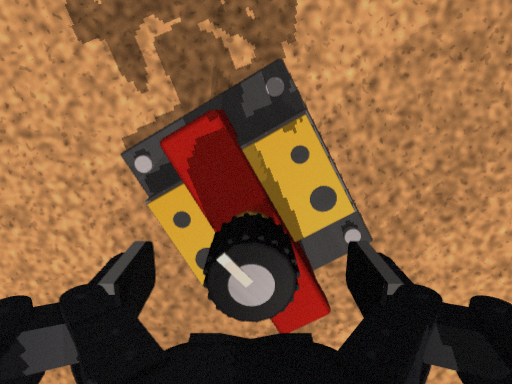

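The knob is centred at column 251 between the jaws, and the mark points to about (220,258). I'll grip and turn.

```bash
cat >> h.py <<'E'
def show(l):
    s=sense(); print(l,round(s['time_s'],2),'q7',s['joint_pos'][6].round(3),s['position'].round(4),round(yaw(s),3),'F',s['wrist_force'].round(1),'T',s['ft_torque'].round(2),'g',round(s['finger_gap'],4),'e7',s['joint_efforts'][6].round(3)); return s
def turn(a): # clockwise by a, sinking with the thread
    s=sense(); p=s['position'].copy(); p[2]-=.005*a/(2*np.pi)
    q0=s['joint_pos']; q=np.array(inverse_kinematics(p,s['tcp_rot'])); assert abs(q-q0).max()<.05,q-q0
    q[6]-=a; move_joints(q)
E
python3 - <<'E'
from h import *
command_gripper(.02,30); s=show('grip')
turn(.4); show('a'); turn(.4); show('b'); turn(1.6); show('c'); turn(2.3); show('d')
im,d=camera("wrist"); cv2.imwrite("pics/w2.png",im[...,::-1])
E
```

```text
grip 5.74 q7 2.421 [0.5661 0.2153 0.1193] 2.788 F [ 0.2 -0.4  2.6] T [-0.07  0.11  0.  ] g 0.0352 e7 -0.002
a 6.21 q7 2.023 [0.566  0.2153 0.119 ] 2.39 F [-0.1  0.1  1.6] T [ 0.11  0.2  -0.03] g 0.0352 e7 0.075
b 6.67 q7 1.626 [0.5659 0.2154 0.1186] 1.993 F [-1.2 -0.2  1.7] T [ 0.05  0.13 -0.14] g 0.0352 e7 0.08
c 8.1 q7 0.027 [0.566  0.2159 0.1174] 0.395 F [0.5 1.  0.1] T [ 0.41 -0.02  0.07] g 0.035 e7 -0.069
d 10.08 q7 -2.273 [0.5665 0.2154 0.1156] -1.905 F [ 2.3  0.  -1.1] T [ 0.04 -0.47  0.06] g 0.0356 e7 -0.066
```

View pics/w2.png

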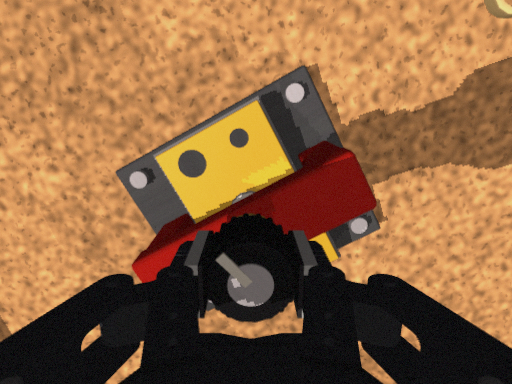

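The mark has kept its place relative to the fingers, at about (220,258), so the knob turned 4.69 rad without slipping. Next I'll let go, rewind in place, regrip and turn to the stop.

```bash
python3 - <<'E'
from h import *
command_gripper(.065); s=show('open')
q=s['joint_pos'].copy(); q[6]=2.4; move_joints(q); s=show('rew')
im,d=camera("wrist"); cv2.imwrite("pics/w3.png",im[...,::-1])
move_l([.566,.2152,.1155],s['tcp_rot'],feed=.05)
command_gripper(.02,30); show('grip')
turn(1.2); show('')
for i in range(8):
    turn(.3); show(i)
    s=sense()
    if abs(s['joint_efforts'][6])>.3: break
im,d=camera("wrist"); cv2.imwrite("pics/w4.png",im[...,::-1])
cv2.imwrite("pics/w34.png",cv2.resize(np.hstack([cv2.imread("pics/w3.png"),im[...,::-1]]),(800,300)))
E
```

```text
open 10.53 q7 -2.273 [0.5658 0.2159 0.1156] -1.905 F [ 0.2 -0.2 -0.2] T [-0.03 -0.01 -0.02] g 0.0654 e7 -0.0
rew 14.4 q7 2.4 [0.5658 0.2159 0.1156] 2.768 F [-0.6 -0.2 -1.3] T [-0.01 -0.02  0.04] g 0.0652 e7 0.0
grip 15.07 q7 2.401 [0.5661 0.2152 0.1157] 2.768 F [-0.2 -0.8  1. ] T [-0.08  0.03 -0.02] g 0.0351 e7 -0.001
 16.18 q7 1.202 [0.5658 0.2156 0.1147] 1.569 F [-1.   2.2  1.5] T [0.22 0.24 0.02] g 0.0354 e7 0.018
0 16.57 q7 0.905 [0.566  0.2156 0.1145] 1.272 F [-1.6 -0.   0.3] T [0.06 0.06 0.17] g 0.0352 e7 -0.206
1 16.95 q7 0.609 [0.5661 0.2157 0.1144] 0.976 F [-0.4  0.6  2.1] T [0.08 0.13 0.18] g 0.0353 e7 -0.271
2 17.33 q7 0.313 [0.5661 0.2157 0.1142] 0.68 F [-0.1 -0.3  2.4] T [0.04 0.13 0.24] g 0.0354 e7 -0.322
```

View pics/w34.png

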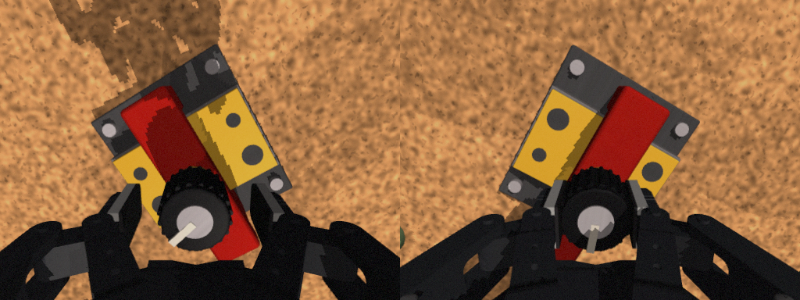

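Between these frames the mark swung about 0.5 rad against the fingers and the torque rose, which suggests the stop has been reached and the knob is slipping. I'll turn further and track the mark's world angle to confirm.

```bash
cat >> h.py <<'E'
def mark(im,s,zt,verbose=True):
    c=camera_params("wrist"); T=c['tool_from_camera']
    def proj(w):
        t=s['tcp_rot'].T@(np.array(w)-s['position']); pc=np.linalg.inv(T)@np.r_[t,1]
        return cv2.projectPoints(pc[:3].reshape(1,1,3),np.zeros(3),np.zeros(3),c['K'],c['dist'])[0].ravel()
    # annulus 12.5..16 mm at knob top, brightness by world angle
    g=cv2.cvtColor(im,cv2.COLOR_RGB2GRAY).astype(np.float32); a=np.arange(0,360,2)
    v=np.zeros(len(a))
    for r in (.0115,.013,.0145):
        uv=np.array([proj([.566+r*np.cos(t),.2153+r*np.sin(t),zt]) for t in np.radians(a)],np.float32)
        v+=cv2.remap(g,uv[:,:1].copy(),uv[:,1:].copy(),1).ravel()/3
    k=v>v.max()-.35*(v.max()-np.median(v)); e=np.exp(1j*np.radians(a[k])).sum()
    return np.angle(e), abs(e)/k.sum(), v.max()
E
python3 - <<'E'
from h import *
for i in range(5):
    s=sense(); im,_=camera("wrist"); print('mark',mark(im,s,.122))
    show(i)
    if i<4: turn(.3) if i<1 else (lambda q: move_joints(q))(np.r_[s['joint_pos'][:6],s['joint_pos'][6]-.3])
cv2.imwrite("pics/w5.png",im[...,::-1])
E
```

```text
mark (np.float64(-1.0995574287564278), np.float64(0.9968045199110082), np.float64(108.625))
0 17.43 q7 0.311 [0.5661 0.2157 0.1142] 0.679 F [-0.5 -0.2  1.4] T [0.07 0.14 0.39] g 0.0353 e7 -0.341
mark (np.float64(-1.1344640137963145), np.float64(0.9968045199110082), np.float64(173.62109375))
1 17.87 q7 0.014 [0.5662 0.2157 0.1141] 0.382 F [-0.   0.2  2.8] T [0.05 0.14 0.45] g 0.035 e7 -0.416
mark (np.float64(-1.1170107212763711), np.float64(0.995943298086392), np.float64(190.92740631103516))
2 18.3 q7 -0.282 [0.5663 0.2156 0.114 ] 0.085 F [-1.1 -0.4  2. ] T [-0.01  0.04  0.13] g 0.0346 e7 -0.127
mark (np.float64(-1.1170107212763711), np.float64(0.995943298086392), np.float64(192.33007431030273))
3 18.73 q7 -0.578 [0.5662 0.2156 0.1139] -0.211 F [0.9 1.4 0.9] T [ 0.09 -0.    0.15] g 0.0346 e7 -0.111
mark (np.float64(-1.1519173063162575), np.float64(0.995943298086392), np.float64(194.8307342529297))
4 19.17 q7 -0.874 [0.5662 0.2155 0.1139] -0.507 F [-0.6 -0.5  0.4] T [-0.01  0.02  0.36] g 0.0354 e7 -0.369
```

View pics/w5.png

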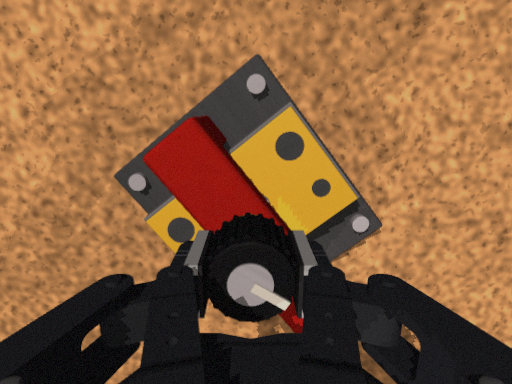

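The mark stays at −1.12 ± 0.03 rad in the world while the gripper turned 1.2 rad further, so the knob is on its stop. I'll let go, back off and verify the height and mark.

```bash
python3 - <<'E'
from h import *
command_gripper(.08); s=show('open')
move_l([.566,.2155,.26],s['tcp_rot'],feed=.12); sleep(.3); s=show('up')
im,d=camera("wrist"); cv2.imwrite("pics/w6.png",im[...,::-1]); print('mark',mark(im,s,.121))
w0=np.load("w0s.npz"); print('mark0',mark(cv2.imread("pics/w0.png")[...,::-1].copy(),dict(position=w0['p'],tcp_rot=w0['R']),.127))
c=camera_params("wrist"); T=c['tool_from_camera']
def W(d,R,p):
    v,u=np.mgrid[130:260,160:340]; z=d[130:260,160:340]
    pt=cv2.undistortPoints(np.stack([u,v],-1).reshape(-1,1,2).astype(float),c['K'],c['dist']).reshape(u.shape+(2,))
    return ((np.concatenate([pt,np.ones_like(pt[...,:1])],-1)*z[...,None])@T[:3,:3].T+T[:3,3])@R.T+p
for n,I,D,R,p in (("before",cv2.imread("pics/w0.png")[...,::-1],np.load("w0.npy"),w0['R'],w0['p']),("now",im,d,s['tcp_rot'],s['position'])):
    w=W(D,R,p); r=np.hypot(w[...,0]-.566,w[...,1]-.2153); b=I[130:260,160:340].astype(int)
    k=(r<.015)&(w[...,2]>.1); red=(b[...,0]>90)&(b[...,1]<50)&(w[...,2]>.06)
    print(n,'top',np.median(w[k][:,2]),'red',np.median(w[red][:,2]))
E
```

```text
open 19.68 q7 -0.877 [0.5663 0.2155 0.114 ] -0.511 F [ 0.2  0.5 -0.8] T [-0.03  0.03  0.04] g 0.0802 e7 0.001
up 21.34 q7 -0.898 [0.5659 0.2155 0.2596] -0.511 F [-0.6  0.8  0.2] T [ 0.03 -0.04 -0.02] g 0.0802 e7 0.0
mark (np.float64(-1.1170107212763711), np.float64(0.995943298086392), np.float64(153.97591018676758))
mark0 (np.float64(-1.0995574287564278), np.float64(0.9968045199110082), np.float64(163.30208206176758))
before top 0.1269271575500892 red 0.07757651428272674
now top 0.12201181919272884 red 0.0775896723377643
```

View pics/w6.png

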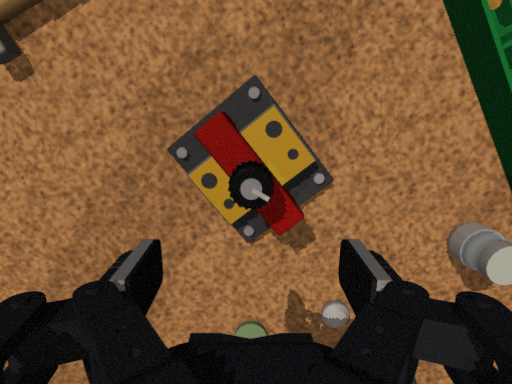

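Everything agrees: about one full turn (6.30 rad), the knob 4.9 mm lower, and the point 30.4 mm above the bridge, against 30 mm when home.

```bash
python3 -c "
from rig import *
finish_job()"
```

```text
the job is handed in; nothing more can be done
```

The brass plate's clamp is screwed fully home, and I handed the job in at about 21 s of the 64 s allowed. The clamp is the left-hand one. I turned its knob clockwise in two grips, the first 4.69 rad without slipping. On the second I kept turning until it met its stop and slipped in the fingers, then let go and backed off.

- **Stop reached:** the knob's mark stayed at −1.12 ± 0.03 rad in the world while the gripper turned a further 1.2 rad.
- **Amount turned:** the knob went round 6.30 rad in total, which puts its starting point at about 1.2 rad, within the 0 to 1.5 stated.
- **Height:** the knob sank 4.9 mm, where 5.0 mm was expected for that turn. The knob point now sits 30.4 mm above the red bridge, against 30 mm when home.
- **After release:** the mark was still at −1.12 rad and the wrist force was back to about zero.

No check failed. The torque readings while slipping varied from about 0.1 to 0.45 N m, so I relied on the mark and the height instead. The arm never went near the other clamp, but I took no final picture of it.

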